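# Pump up the bench hand pump until its indicator pin pops out

## Robot

A 6-joint arm with a two-finger parallel gripper is mounted at the origin on a cart in front of the work surface, level with it; the furniture and walls round the work are solid. World frame = base frame: x ahead of the robot, y to its left, z up, the work surface at z = 0. Lengths are in mm, angles in rad, forces in N, time in s.
With the tool pointing down it reaches from about 350 to 925 mm from the base axis. Payload 6.4 kg.
Tool frame: the origin (TCP) lies at the very end of the fingers, on their centre line; the grasp point (between the pads) lies 19 mm behind it; z points along the fingers, y is the line along which they close (so a half turn about z gives the same grasp; the last joint's range is limited). The gripper opens to 94 mm and grips with 3 to 60 N. Pads are 16 mm wide; open, the fingers measure 119 mm over their backs; the gripper's body (75 mm by 177 mm) begins 78 mm behind the grasp point.
Start: joints at [-1.44, 0.245, 1.558, -0, 1.339, -0.174], TCP at [195.071, -620.049, 205.455] pointing down, gripper open.
Joint ranges: [-3.13, 3.13], [-1.02, 2.26], [0.13, 2.54], [-0.95, 4.09], [0.21, 2.88], [-2.74, 2.74]. Speed limits (rad/s): [2.57, 2.57, 3.14, 3.14, 3.14, 3.14].

## Interface

Orientations are given as a unit quaternion [x, y, z, w].
In Python, from rig import read_state, capture, sign_off, look_for gives the robot as it stands.
- The arm moves only by the tool step_arm, never from a script. Its argument "motion" is a list of rows, each a list of 7 numbers: the shift along the tool's x, y, z in m, then the turn, a rotation vector about the tool's x, y, z in rad, then the closure in counts, from 0 (fully open) to 255 (shut). In form: [[x, y, z, ax, ay, az, jaw], ...]. A call has exactly 10 rows; each row shifts and turns the commanded pose from where the row before left it, along the tool's axes as they then stand; what a row does not reach is not made up. A row lasts 1/10 s, in which the tool goes at most 50 mm and 8.59 degrees, less where a joint would pass 70% of its speed; a pose out of reach is approached as far as the arm can. A call is refused whole if a number of a shift passes 0.05 or a number of a turn 0.15, either way. A call with a gripper value outside its range is refused whole. The fingers move at their own pace and stop on an object; "force" is the grip in N (left out, the last holds). Time passes only in rows, so rows that do not move let the fingers close, or fill a call up. It gives the time, the measured TCP pose, the force, the opening and the grip force at its end, in the units of the state.
- read_state(): the state, without advancing time (a new reading comes with each control period).
- capture(name): name is "scene" or "top"; returns a dict with "image" (420x560x3 uint8, red, green, blue), "z_map" (420x560 float32, mm along the optical axis (not along the pixel's ray), 0 where there is no reading), "vertical_fov" (degrees; the focal length in pixels is half the picture's height over the tangent of half this angle, whatever the lens; pixels are square), "cx", "cy" (the principal point, pixels), "position" and "attitude" of the camera in the world. Camera axes: x right, y up, looking along -z (the intrinsics and any distortion apply to the point x, -y, -z); pixel columns grow to the right and rows downward; lengths in mm; the calibration is good to about 2 mm. A picture is of the moment at which its call begins.
- sign_off(): hands the job in; it is judged then, once.
Trained networks look in the newest picture that a camera, given by its name, has taken for a name from the list of things; names that differ only in an ending like _2 or _b are one class to them, and where a whole thing is asked for, a point or a joint stands for the part that bears it (a point fixed in the world has none). Each returns a list of dicts, best first, with "conf" (0 to 1); they miss things now and then, are a little off and sometimes report something else, mostly with a low value. They report only what shows in the picture. A call takes as long as a camera call.
- look_for(camera, target): "pixel" ([column, row] in pixels, amid what is visible of it).
The state is a dict: "time_s": time; "q": joint angles; "qvel": joint speeds; "effort": joint torques, N m; "ee_pos": TCP position; "tool_rot": TCP orientation; "contact_force": force on the tool from outside, world axes, zero at the start; "moment": the same for the moment, N m; "width": finger opening in mm; "grip_force": force on a finger pad.
Only numpy, scipy, OpenCV 4.12 (cv2) and the standard library are available. Lean on these libraries where they do the work, as an engineer would, in place of code of your own. Each camera call takes 0.05 s, during which the arm holds its last target. There are 200 camera calls.

## Task

Close the vent of the bench hand pump by pushing its lever round with a fingertip until it rests against its stop, then pump the plunger: press it fully down and let it spring right back, again and again until the indicator pin has popped fully out. Pump only with the vent closed, never pull the plunger up or touch the pin, and leave the bottles and other things around it where they stand. Finish with the vent closed and the plunger released.

Things in the scene. Friction and masses are not known exactly. Their poses are not given: they have to be found in the camera images.
- pump: Bench hand pump screwed to the worktop: aluminium plate 90 x 270 x 10 mm (x, y, z), block 50 x 216 mm on it (top 52 mm up). In a row along y: plunger barrel at 0 (52 mm across, top at 100 mm), indicator tower at y +80 mm (80 mm high), vent valve at y -90 mm, nozzle to -x. Origin: under the plunger, on the worktop. At yaw 0 its -x faces the robot, +y is the robot's left; yaw within 0.35 rad.
- plunger_top (a point): Centre of the top face of the plunger's round plastic cap (44 mm across, 14 mm thick), on the pump's vertical axis x = y = 0; 142 mm above the worktop when released, 117 mm when pressed fully down. It moves with the plunger.
- plunger (a joint): Plunger travel, m: 0 released, positive down, 0.025 at its stop. Its spring returns it by itself in about 0.3 s; a full press takes 7 to 10 N. Each full press raises the pin by one step of 8 mm (the first 1 to 10 mm), nothing on the way up; a press short of 0.020 may give none. It can also be pulled up, to -0.010, which is not wanted.
- indicator_pin (a joint): How far the pin stands out, m: starts anywhere from 0 to 0.020, 0.036 is fully out (its stop). Friction holds it between presses; past about 0.031 it pops out to its stop by itself and stays there. Two to four full presses are needed.
- pin_tip (a point): Top of the indicator pin, a bare steel pin 10 mm across that rises straight out of the indicator tower (pump's x = 0, y = +80 mm): 83 mm above the worktop at joint value 0, 119 mm when fully out.
- vent_lever (a joint): Lever angle, rad: 0 is closed (lever points along the pump's -y, against its stop); it starts open at 1.0 to 1.5 (at 1.57 it would point along the pump's -x, over the nozzle). At angle a it points from its axis to (-sin a, -cos a) in the pump's x, y. It turns level with light friction (about 1 N at the grip) and stays where it is left.
- lever_axis (a point): Point on the vertical axis about which the lever turns, at the height of the lever's middle, 109 mm above the worktop (pump's x = 0, y = -90 mm). Fixed to the pump.
- lever_grip (a point): Middle of the plastic grip of the lever, 60 mm from its axis and 109 mm above the worktop. The lever is a level bar, 9 mm thick, with a round grip 15 mm thick from 40 mm to 75 mm off the axis; below it is air for 90 mm. Moves with the lever.
- sample_bottle_mid (a point): Clear glass bottle, 58 mm across, 103 mm high, its centre half-way up; stands loose just behind the pump. Bystander.
- dropper_a_mid (a point): Small amber dropper bottle with black rubber top, 33 mm across, 107 mm high, centre half-way up; stands loose in front of the pump's indicator tower. Bystander.
- timer_mid (a point): White timer lying flat, 66 x 60 x 18 mm, its centre; loose, in front of the pump. Bystander.
- rubber_bung_a_mid (a point): Rubber bung, 32 mm across, 26 mm high, centre half-way up; stands loose behind the pump. Bystander.
- petri_dish_mid (a point): Glass dish with lid, 94 mm across, 18 mm high, its centre; loose, to the left of the pump. Bystander.
- conical_500_mid (a point): Conical glass flask, 98 mm across, 171 mm high, centre half-way up; stands loose, to the right of the pump. Bystander.

How it is judged (in metres and radians):
On the way, in this order (a step that is already met when the one before it is completed fails the run):
1. the vent lever is pushed closed, within 0.12 rad of its stop (value of joint vent_lever below 0.12 rad), for 0.2 s.
2. the plunger is pumped until the indicator pin is fully out, at least 33 of its 36 mm (value of joint indicator_pin above 0.033 m), for 0.2 s.
At the end, for the whole second after the job is handed in: The vent lever is within 0.12 rad of its closed stop, the indicator pin stands out at least 33 of its 36 mm, the plunger is released (within 5 mm of its rest height), and no bystander has been moved (value of joint vent_lever below 0.12 rad and value of joint indicator_pin above 0.033 m and value of joint plunger between -0.005 and 0.005 m); the robot touches nothing.
It fails at once if the plunger is pressed by more than 8 mm while the vent is open (lever more than 0.2 rad from closed) (value of joint plunger above 0.008 m and value of joint vent_lever above 0.2 rad).
It fails at once if the plunger is pulled up by more than 5 mm (value of joint plunger below -0.005 m).
It fails at once if the indicator pin is touched by the robot (contact force between any of the arm, the fingers and indicator_pin above 0.5 N).
It fails at once if a bystander is lifted, knocked over or moved by more than 25 mm (distance of any of sample_bottle_mid, dropper_a_mid, timer_mid, rubber_bung_a_mid, petri_dish_mid, conical_500_mid from where it was at the start of the episode above 0.025 m).
It also fails if it takes over 58 s, if anything falls off the work surface, if the arm or the gripper's body presses on something with over 40 N, if the wrist force passes 120 N, or if a joint passes its speed limit or range.

## Working session

There is one attempt and no reset: what is moved stays moved. The work goes in short steps, Python scripts to look and compute and a tool call to move; the robot and the scene stay as the last step left them, time stands still between calls to the robot, and variables do not carry over. Pictures are saved under pics/ and viewed, at most 10 in all, crops included, and the job is handed in when it is done.

Besides the shell and the picture viewer there is one more tool, called by a JSON object that holds its "method" and its "body". step_arm: Moves the arm, as the interface text tells. Its arguments: {"type":"object","properties":{"motion":{"type":"array","items":{"type":"array","items":{"type":"number"}}},"force":{"type":"number"}},"required":["motion"]}

```bash
mkdir -p pics; cat > h.py <<'E'
import numpy as np, cv2, sys
from scipy.spatial.transform import Rotation as R
from rig import read_state, capture, sign_off, look_for
def cloud(c):
    z=c["z_map"];h,w=z.shape
    f=h/2/np.tan(np.radians(c["vertical_fov"])/2)
    u,v=np.meshgrid(np.arange(w),np.arange(h))
    P=np.stack([(u-c["cx"])/f*z,-(v-c["cy"])/f*z,-z],-1)
    a=np.array(c["attitude"]);r=R.from_quat(a) if a.size==4 else R.from_matrix(a)
    return P@r.as_matrix().T+np.array(c["position"])
E
python3 - <<'E'
from h import *
for n in("scene","top"):
    c=capture(n);P=cloud(c);np.save(n,P);cv2.imwrite(f"pics/{n}0.png",c["image"][...,::-1])
    print(n,{k:v for k,v in c.items() if k not in("image","z_map")})
    for t in "plunger_top pin_tip lever_grip lever_axis sample_bottle_mid dropper_a_mid timer_mid rubber_bung_a_mid petri_dish_mid conical_500_mid pump".split():
        for d in look_for(n,t)[:2]:
            u,v=np.round(d["pixel"]).astype(int);print(t,round(d["conf"],2),u,v,P[v,u].round())
print(read_state())
E
```

```text
scene {'vertical_fov': 49.15107184761803, 'cx': 283.1752965714008, 'cy': 211.84098344885166, 'position': array([-303.05743184,  719.18759554,  752.6103225 ]), 'attitude': array([-0.19960419,  0.46026984,  0.78564894, -0.36202982])}
plunger_top 0.71 233 216 [557. 126. 143.]
lever_grip 0.59 254 217 [587.  33.  92.]
lever_grip 0.16 214 240 [655. 128.  19.]
lever_axis 0.58 231 249 [545. 144.  53.]
sample_bottle_mid 0.67 195 242 [619. 210.  66.]
dropper_a_mid 0.66 239 270 [462. 180.  49.]
dropper_a_mid 0.48 212 241 [662. 131.  14.]
timer_mid 0.65 264 274 [442. 115.  17.]
rubber_bung_a_mid 0.61 212 241 [662. 131.  14.]
petri_dish_mid 0.89 186 322 [416. 362.  17.]
petri_dish_mid 0.68 264 275 [440. 116.  15.]
pump 0.71 236 246 [538. 133.  62.]
top {'vertical_fov': 42.45208206785466, 'cx': 287.73971150490206, 'cy': 207.0676194749202, 'position': array([ 271.27653071,  -53.72346944, 1483.21230939]), 'attitude': array([ 0.07065229, -0.0623909 , -0.69861399,  0.70926308])}
plunger_top 0.74 227 195 [557. 119. 138.]
lever_grip 0.49 263 188 [582.  30. 112.]
lever_axis 0.88 232 202 [547. 111.  95.]

[... 253 characters left out ...]
3.  98.]
{'time_s': 1.2, 'q': array([-1.44010149e+00,  2.45114860e-01,  1.55776796e+00, -3.81312777e-06,
        1.33871208e+00, -1.74122081e-01]), 'qvel': array([-0.00057183, -0.00152673, -0.00100941, -0.00038699,  0.00164428,
        0.00119791]), 'effort': array([-3.22287096e-04, -4.15826905e+01, -3.14877427e+01,  6.85181888e-02,
        2.89058592e-02, -8.19302215e-06]), 'ee_pos': array([ 195.07077838, -620.06031128,  205.46298816]), 'tool_rot': array([ 9.88408228e-01,  1.51819544e-01, -1.83058326e-06, -1.16502847e-06]), 'contact_force': array([-0.22397794, -0.03888173,  0.06500361]), 'moment': array([ 0.01355663, -0.00692916,  0.02580176]), 'grip_force': 0.0, 'width': 94.08006760312345}
```

```bash
python3 - <<'E'
import cv2
a=cv2.imread("pics/top0.png")[140:290,150:350];b=cv2.imread("pics/scene0.png")[170:320,150:350]
cv2.imwrite("pics/c0.png",cv2.resize(cv2.vconcat([a,b]),None,fx=2,fy=2,interpolation=cv2.INTER_CUBIC)) 
cv2.imwrite("pics/c0.png",cv2.hconcat([cv2.resize(i,(400,300),interpolation=cv2.INTER_CUBIC) for i in (a,b)]))
import numpy as np
for n in("scene","top"):
    P=np.load(n+".npy");Z=P[...,2]
    m=(P[...,0]>400)&(P[...,0]<700)&(abs(P[...,1]-110)<200)
    for lo,hi in((134,146),(103,116),(90,102),(72,90),(46,57)):
        k=m&(Z>lo)&(Z<hi);nc,l,s,ce=cv2.connectedComponentsWithStats(k.astype(np.uint8))
        for i in range(1,nc):
            if s[i,4]>8: print(n,lo,hi,s[i],np.median(P[l==i],0).round(1),P[l==i].min(0).round(),P[l==i].max(0).round())
E
```

```text
scene 134 146 [261 176   5   5  16] [693.  -85.2 139.8] [687. -90. 134.] [698. -79. 145.]
scene 134 146 [215 186  23  11  85] [683.6  60.3 139.7] [675.  14. 134.] [700.  88. 146.]
scene 134 146 [225 212  16  10 132] [556.9 126.9 142.4] [542. 103. 134.] [583. 146. 146.]
scene 103 116 [260 185   6   4  13] [697.2 -85.5 109. ] [688. -89. 105.] [700. -78. 115.]
scene 103 116 [215 194  24  13  94] [683.9  60.8 110. ] [675.   8. 103.] [698.  91. 116.]
scene 103 116 [247 210  31   6 105] [569.8  20.3 111.7] [532. -11. 104.] [600.  53. 116.]
scene 103 116 [230 224   8   7  33] [557.  126.4 108.5] [550. 106. 103.] [574. 132. 116.]
scene 103 116 [240 247   4   4  13] [466.9 166.3 104.9] [463. 160. 103.] [473. 171. 108.]
scene 90 102 [262 189   4   4  12] [694.3 -86.8  96.9] [686. -90.  91.] [697. -83. 102.]
scene 90 102 [215 198  24  12  87] [683.4  58.7  96.4] [675.  10.  90.] [700.  89. 102.]
scene 90 102 [248 215   8   5  23] [587.3  44.   95.6] [580.  28.  91.] [596.  51. 100.]
scene 90 102 [189 222  12  11  74] [646.6 192.8  97.8] [625. 176.  90.] [659. 210. 102.]
scene 90 102 [224 224  1
[... 2416 characters left out ...]
. 129.  79.]
top 46 57 [265 151  10   8  14] [687.7  17.7  53.8] [679.   5.  46.] [699.  30.  57.]
top 46 57 [199 165   8   7  43] [650.5 200.   48.6] [642. 191.  46.] [660. 210.  56.]
top 46 57 [202 175  14   8  17] [614.6 181.9  51.4] [609. 166.  46.] [631. 201.  57.]
top 46 57 [235 183  34  24 362] [576.7  71.3  50.5] [546.  19.  46.] [610. 109.  56.]
top 46 57 [265 182   6  12  21] [601.3  22.6  51.1] [583.  14.  47.] [613.  28.  57.]
top 46 57 [191 195  37  25 342] [541.6 173.7  51. ] [508. 129.  46.] [575. 227.  57.]
top 46 57 [215 232   4   8  10] [461.6 154.6  49.6] [455. 151.  47.] [474. 159.  55.]
top 46 57 [208 237   6   4   9] [455.1 172.   47.2] [452. 164.  46.] [460. 178.  55.]
```

View pics/c0.png

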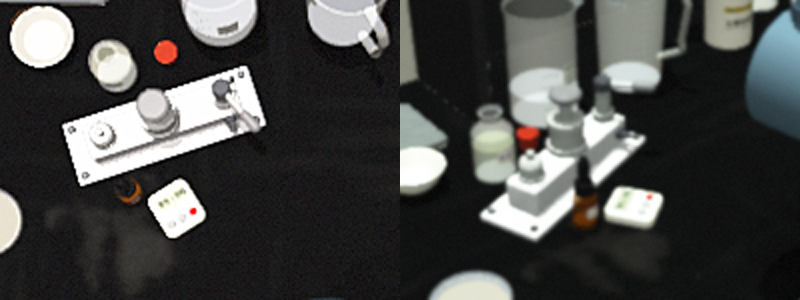

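View pics/top0.png

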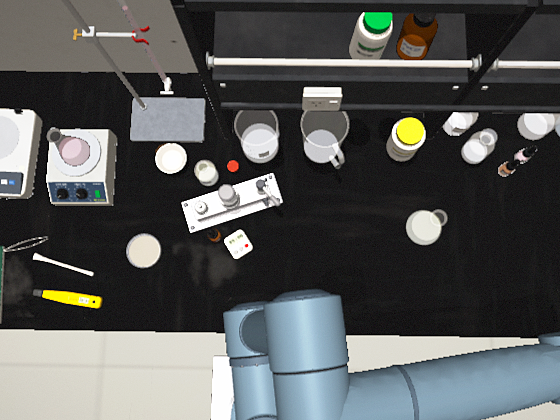

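The crop shows the pump aligned at about 0.35 rad, with the plunger at top-picture (227,195), the tower at (200,208) and the valve at about (263,186). The lever points from the valve to the lower right, towards (275,205). The space in front of it is clear.

{"method": "step_arm", "body": {"motion": [[0.025,-0.026,0,0,0,0,255],[0.025,-0.026,0,0,0,0,255],[0.025,-0.026,0,0,0,0,255],[0.025,-0.026,0,0,0,0,255],[0.025,-0.026,0,0,0,0,255],[0.025,-0.026,0,0,0,0,255],[0.025,-0.026,0,0,0,0,255],[0.025,-0.026,0,0,0,0,255],[0.025,-0.026,0,0,0,0,255],[0.025,-0.026,0,0,0,0,255]], "force": 20}}

```text
time_s: 2.2
ee_pos: [356.0, -295.7, 205.7]
tool_rot: [0.988, 0.152, 0.0, 0.0]
contact_force: [0.4, 0.8, -0.9]
width: 17.7
grip_force: 0.0
```

```bash
python3 - <<'E'
from h import *
from scipy.optimize import least_squares
S=[]
for n in("scene","top"):
    P=np.load(n+".npy").reshape(-1,3)
    k=(abs(P[:,0]-560)<60)&(abs(P[:,1]-105)<130)
    P=P[k];Z=P[:,2]
    cap=P[(Z>134)&(np.hypot(P[:,0]-562,P[:,1]-123)<40)];
    blk=P[(Z>46)&(Z<57)];tw=P[(Z>72)&(Z<90)&(P[:,1]>178)&(P[:,0]<552)]
    lev=P[(Z>103)&(Z<118)&(P[:,1]<60)]
    (cx,cy),r=cv2.minEnclosingCircle(cap[:,:2].astype(np.float32))
    print(n,"cap",cx,cy,r,np.median(cap[:,2]),"tower",cv2.minEnclosingCircle(tw[:,:2].astype(np.float32)),
      "block",cv2.minAreaRect(blk[:,:2].astype(np.float32)))
    print(lev[np.argsort(lev[:,1])][::6].round().astype(int).tolist())
s=read_state();print(s["time_s"],s["ee_pos"],s["tool_rot"],s["width"])
E
```

```text
scene cap 561.5747680664062 124.3880615234375 21.816177368164062 142.46513782703016 tower ((533.6394653320312, 199.5651397705078), 17.200504302978516) block ((587.5112915039062, 129.3358154296875), (107.93675994873047, 214.79928588867188), 17.56681251525879)
[[544, -11, 115], [541, -5, 112], [538, -3, 111], [540, -1, 111], [559, 1, 116], [544, 3, 108], [550, 6, 112], [548, 7, 117], [552, 11, 116], [554, 13, 110], [563, 17, 114], [575, 21, 113], [572, 23, 112], [578, 25, 116], [576, 31, 112], [583, 33, 104], [581, 37, 109], [582, 41, 117], [582, 44, 105], [592, 47, 114], [586, 48, 111], [587, 51, 105], [589, 53, 106]]
top cap 563.2330322265625 123.18514251708984 21.7684326171875 140.21257226353134 tower ((536.4525756835938, 198.6270751953125), 16.26553726196289) block ((580.5529174804688, 124.08137512207031), (104.42988586425781, 216.42185974121094), 13.040633201599121)
[[537, -13, 115], [546, -10, 109], [548, -8, 114], [547, -5, 116], [545, -2, 114], [560, -2, 105], [556, 0, 114], [558, 3, 116], [545, 5, 113], [551, 8, 113], [563, 8, 116], [564, 11, 111], [570, 14, 109], [573, 17, 108], [571, 22, 113], [609, 22, 112], [609, 25, 113], [589, 27, 116], [598, 27, 115], [582, 30, 112], [584, 32, 114], [584, 35, 115], [604, 35, 111], [601, 38, 110], [581, 40, 104], [584, 45, 114], [594, 48, 117]]
2.2 [ 355.98867717 -295.71746313  205.68481789] [9.88432967e-01 1.51658025e-01 1.92664842e-04 2.75943338e-04] 17.723545931552533
```

{"method": "step_arm", "body": {"motion": [[0.025,-0.026,0,0,0,0,255],[0.025,-0.026,0,0,0,0,255],[0.025,-0.026,0,0,0,0,255],[0.025,-0.026,0,0,0,0,255],[0.025,-0.026,0,0,0,0,255],[0.025,-0.026,0,0,0,0,255],[0.025,-0.026,0,0,0,0,255],[0.025,-0.026,0,0,0,0,255],[0.025,-0.026,0,0,0,0,255],[0.025,-0.027,0,0,0,0,255]]}}

```text
time_s: 3.2
ee_pos: [516.2, 28.4, 205.7]
tool_rot: [0.988, 0.152, 0.0, 0.0]
contact_force: [0.4, 0.1, 0.4]
width: 0.6
grip_force: 0.0
```

{"method": "step_arm", "body": {"motion": [[0,0,0.005,0,0,0,255],[0,0,0.016,0,0,0,255],[0,0,0.016,0,0,0,255],[0,0,0.016,0,0,0,255],[0,0,0.016,0,0,0,255],[0,0,0.016,0,0,0,255],[0,0,0.016,0,0,0,255],[0,0,0.01,0,0,0,255],[0,0,0,0,0,0,255],[0,0,0,0,0,0,255]]}}

```text
time_s: 4.2
ee_pos: [515.9, 26.7, 94.9]
tool_rot: [0.988, 0.152, 0.0, 0.0]
contact_force: [0.1, 1.1, 0.6]
width: 0.7
grip_force: 0.0
```

```bash
python3 - <<'E'
from h import *
a=capture("scene")["image"][150:270,180:320];b=capture("top")["image"][150:270,180:320]
cv2.imwrite("pics/c1.png",cv2.resize(cv2.hconcat([a,b]),(800,343),interpolation=cv2.INTER_CUBIC)[...,::-1])
s=read_state();print(s["ee_pos"],s["tool_rot"],s["width"],s["contact_force"])
E
```

```text
[516.39532757  26.75587424  95.46257421] [9.88414994e-01 1.51772863e-01 8.45759962e-04 2.86143343e-04] 0.6034821313529933 [ 0.31061112  0.23101046 -0.05884377]
```

View pics/c1.png

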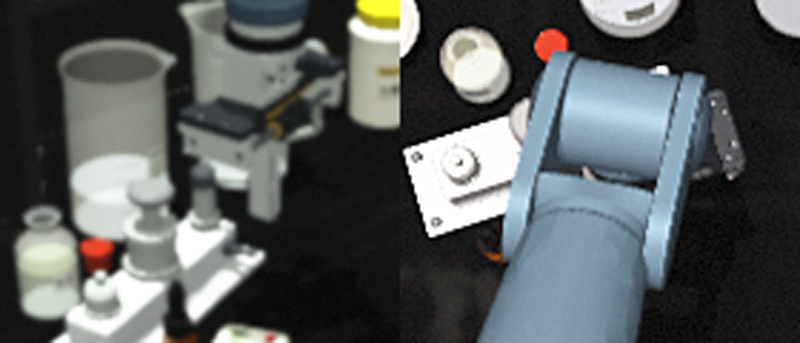

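The scene crop shows the shut fingertips at lever height, in front of the lever and clear of other objects. In the top crop the arm hides the lever. Next I'll sweep it round.

{"method": "step_arm", "body": {"motion": [[0.0075,0.0075,0,0,0,0,255],[0.0075,0.0075,0,0,0,0,255],[0.0035,0.012,0,0,0,0,255],[0.0035,0.012,0,0,0,0,255],[0.006,0.0065,0,0,0,0,255],[0.006,0.0065,0,0,0,0,255],[0.006,0.007,0,0,0,0,255],[0.007,0.0035,0,0,0,0,255],[0.006,0.003,0,0,0,0,255],[0.006,0.003,0,0,0,0,255]]}}

```text
time_s: 5.3
ee_pos: [593.0, -20.6, 94.3]
tool_rot: [0.988, 0.152, -0.0, -0.0]
contact_force: [-1.1, 1.0, -0.2]
width: 0.3
grip_force: 0.5
```

{"method": "step_arm", "body": {"motion": [[0.002,0,0,0,0,0,255],[0.002,0,0,0,0,0,255],[0.001,0,0,0,0,0,255],[0,0,0,0,0,0,255],[0,0,0,0,0,0,255],[0,0,0,0,0,0,255],[0,0,0,0,0,0,255],[0,0,0,0,0,0,255],[0,0,0,0,0,0,255],[0,0,0,0,0,0,255]]}}

```text
time_s: 6.3
ee_pos: [597.3, -19.1, 94.5]
tool_rot: [0.988, 0.152, 0.0, -0.0]
contact_force: [-1.0, -0.5, -0.3]
width: 0.3
grip_force: 0.3
```

{"method": "step_arm", "body": {"motion": [[0.001,0,0,0,0,0,255],[0.001,0,0,0,0,0,255],[0.001,0,0,0,0,0,255],[0.001,0,0,0,0,0,255],[0.001,0,0,0,0,0,255],[0.001,0,0,0,0,0,255],[0,0,0,0,0,0,255],[0,0,0,0,0,0,255],[0,0,0,0,0,0,255],[0,0,0,0,0,0,255]]}}

```text
time_s: 7.3
ee_pos: [598.1, -18.9, 94.2]
tool_rot: [0.988, 0.152, -0.007, 0.0]
contact_force: [-20.4, -6.6, 13.7]
width: 0.1
grip_force: 10.6
```

{"method": "step_arm", "body": {"motion": [[-0.006,0,0,0,0,0,255],[-0.008,0,0,0,0,0,255],[-0.01,0,0,0,0,0,255],[-0.01,0,0,0,0,0,255],[0,0,-0.01,0,0,0,255],[0,0,-0.02,0,0,0,255],[0,0,-0.02,0,0,0,255],[0,0,-0.02,0,0,0,255],[0,0,-0.01,0,0,0,255],[0,0,0,0,0,0,255]]}}

```text
time_s: 8.3
ee_pos: [571.9, -27.8, 176.7]
tool_rot: [0.988, 0.152, 0.002, 0.001]
contact_force: [-0.1, 0.6, 0.1]
width: 0.6
grip_force: 0.0
```

```bash
python3 - <<'E'
from h import *
c=capture("scene");P=cloud(c);a=c["image"][170:270,180:300]
cv2.imwrite("pics/c2.png",cv2.resize(a,(720,600),interpolation=cv2.INTER_CUBIC)[...,::-1])
for d in look_for("scene","lever_grip")[:2]:
    u,v=np.round(d["pixel"]).astype(int);print(d["conf"],u,v,P[v,u].round())
k=(P[...,2]>100)&(P[...,2]<118)&(abs(P[...,0]-600)<50)&(P[...,1]<35)&(P[...,1]>-50)
print(P[k].round().astype(int).tolist())
s=read_state();p=s["ee_pos"];print(p,s["contact_force"])
T=R.from_quat(s["tool_rot"]);print(T.inv().apply(np.array([562.4,123.8,150])-p))
E
```

```text
0.46 251 209 [593.  39. 118.]
[[617, -28, 117], [614, -21, 118], [611, -26, 117], [612, -31, 115], [618, -13, 115], [612, -13, 118], [612, -23, 114], [607, -23, 116], [611, -30, 112], [613, -6, 116], [609, -6, 118], [610, -10, 116], [607, -12, 116], [608, -16, 115], [607, -20, 114], [609, -24, 112], [609, -29, 110], [615, -4, 113], [610, -3, 115], [606, -4, 117], [604, -6, 117], [609, -14, 112], [602, -11, 116], [611, -22, 108], [609, -24, 109], [608, 2, 115], [602, 3, 118], [606, -4, 114], [602, -4, 115], [603, -9, 113], [604, -13, 111], [607, -20, 107], [606, 7, 114], [606, 4, 113], [603, 2, 114], [600, 1, 115], [604, -6, 110], [599, -6, 112], [606, -15, 106], [607, 24, 116], [606, 15, 114], [603, 13, 114], [603, 10, 113], [602, 7, 112], [599, 5, 113], [603, -1, 109], [601, -3, 109], [602, 21, 114], [598, 21, 116], [598, 17, 114], [600, 12, 112], [602, 7, 109], [596, 33, 118], [597, 22, 113], [597, 18, 112], [598, 14, 110], [589, 28, 116], [600, 16, 107], [583, 33, 117], [584, 32, 113], [582, 33, 111], [583, 33, 107], [583, 33, 104]]
[570.34122067 -27.44291164 174.04882234] [0.20802625 0.35320795 0.63813237]
[  37.82784461 -146.64612376   24.07894769]
```

View pics/c2.png

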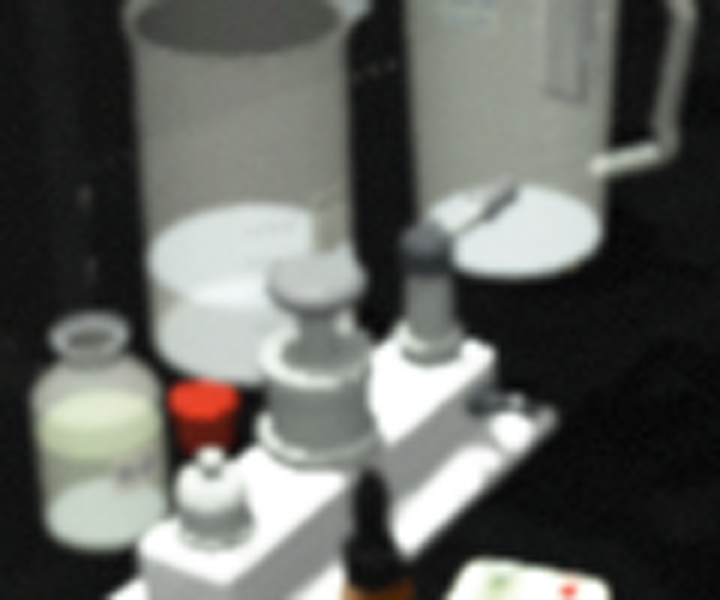

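The crop shows the lever pointing along the pump's -y, from (425,245) to (515,190), so the vent is closed. The plunger cap at (318,270) is up, and the pin at (210,458) is nearly in.

{"method": "step_arm", "body": {"motion": [[0.004,-0.015,0,0,0,0,255],[0.004,-0.018,0,0,0,0,255],[0.004,-0.018,0,0,0,0,255],[0.005,-0.018,0,0,0,0,255],[0.005,-0.018,0,0,0,0,255],[0.004,-0.018,0,0,0,0,255],[0.004,-0.018,0,0,0,0,255],[0.004,-0.014,0,0,0,0,255],[0.004,-0.01,0,0,0,0,255],[0,0,0,0,0,0,255]]}}

```text
time_s: 9.4
ee_pos: [562.4, 125.4, 174.0]
tool_rot: [0.988, 0.153, -0.0, -0.0]
contact_force: [-0.3, 0.4, -0.3]
width: 0.1
grip_force: 0.0
```

{"method": "step_arm", "body": {"motion": [[0,0,0.006,0,0,0,255],[0,0,0.008,0,0,0,255],[0,0,0.008,0,0,0,255],[0,0,0.008,0,0,0,255],[0,0,0.008,0,0,0,255],[0,0,0.008,0,0,0,255],[0,0,0.008,0,0,0,255],[0,0,0.004,0,0,0,255],[0,0,0,0,0,0,255],[0,0,0,0,0,0,255]]}}

```text
time_s: 10.4
ee_pos: [562.6, 123.6, 117.3]
tool_rot: [0.988, 0.152, -0.001, 0.0]
contact_force: [-4.3, -2.3, 8.1]
width: 0.9
grip_force: 4.1
```

{"method": "step_arm", "body": {"motion": [[0,0,0.002,0,0,0,255],[0,0,0.002,0,0,0,255],[0,0,0,0,0,0,255],[0,0,0,0,0,0,255],[0,0,0,0,0,0,255],[0,0,0,0,0,0,255],[0,0,0,0,0,0,255],[0,0,0,0,0,0,255],[0,0,0,0,0,0,255],[0,0,0,0,0,0,255]]}}

```text
time_s: 11.4
ee_pos: [562.9, 123.7, 117.0]
tool_rot: [0.988, 0.152, -0.001, 0.001]
contact_force: [-15.1, -2.6, 26.7]
width: 0.6
grip_force: 13.7
```

{"method": "step_arm", "body": {"motion": [[0,0,-0.006,0,0,0,255],[0,0,-0.008,0,0,0,255],[0,0,-0.008,0,0,0,255],[0,0,-0.008,0,0,0,255],[0,0,-0.008,0,0,0,255],[0,0,-0.006,0,0,0,255],[0,0,0,0,0,0,255],[0,0,0,0,0,0,255],[0,0,0,0,0,0,255],[0,0,0,0,0,0,255]]}}

```text
time_s: 12.4
ee_pos: [562.4, 124.1, 155.9]
tool_rot: [0.988, 0.152, -0.0, -0.0]
contact_force: [0.8, -0.4, -0.1]
width: 0.5
grip_force: 0.0
```

```bash
cat > pin.py <<'E'
from h import *
c=capture("scene");P=cloud(c);a=c["image"][195:265,190:274]
cv2.imwrite(f"pics/{sys.argv[1]}.png",cv2.resize(a,(720,600),interpolation=cv2.INTER_CUBIC)[...,::-1])
k=(np.hypot(P[...,0]-534.5,P[...,1]-199)<14)&(P[...,2]>76)&(P[...,2]<135)
print("pin tops",np.sort(P[k][:,2])[-8:].round(1))
k=(np.hypot(P[...,0]-562.4,P[...,1]-123.8)<24)&(P[...,2]>105)&(P[...,2]<146)
print("cap z",np.percentile(P[k][:,2],[50,90]).round(1),read_state()["ee_pos"].round(1))
E
python3 pin.py p1
```

```text
pin tops [ 99.6 100.4 101.3 101.4 101.4 102.1 102.8 103.5]
cap z [141.  144.2] [562.5 124.1 156. ]
```

View pics/p1.png

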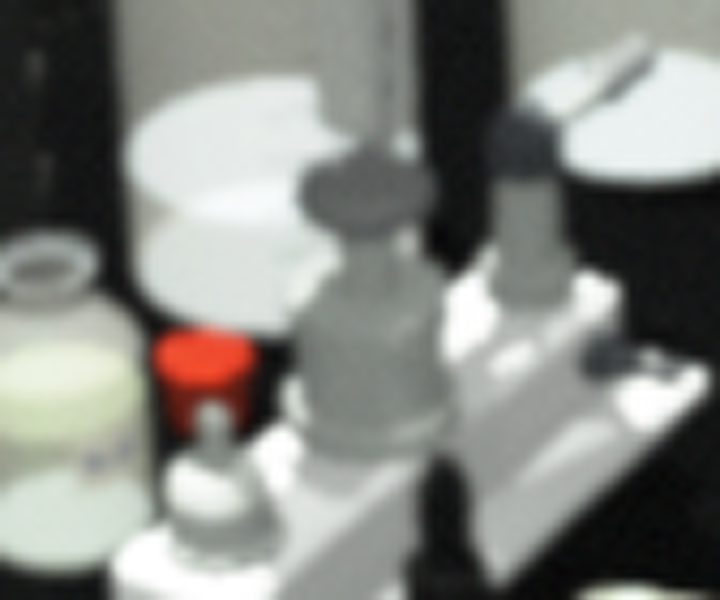

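The pin at (212,420) now stands out about 18 mm, the cap has come back up and the lever is closed. I'll press again.

{"method": "step_arm", "body": {"motion": [[0,0,0.008,0,0,0,255],[0,0,0.008,0,0,0,255],[0,0,0.008,0,0,0,255],[0,0,0.008,0,0,0,255],[0,0,0.006,0,0,0,255],[0,0,0.004,0,0,0,255],[0,0,0.002,0,0,0,255],[0,0,0,0,0,0,255],[0,0,0,0,0,0,255],[0,0,0,0,0,0,255]]}}

```text
time_s: 13.45
ee_pos: [563.2, 124.2, 117.0]
tool_rot: [0.988, 0.152, -0.0, 0.0]
contact_force: [-12.9, -0.7, 27.7]
width: 0.6
grip_force: 13.8
```

{"method": "step_arm", "body": {"motion": [[0,0,-0.006,0,0,0,255],[0,0,-0.008,0,0,0,255],[0,0,-0.008,0,0,0,255],[0,0,-0.008,0,0,0,255],[0,0,-0.008,0,0,0,255],[0,0,-0.006,0,0,0,255],[0,0,0,0,0,0,255],[0,0,0,0,0,0,255],[0,0,0,0,0,0,255],[0,0,0,0,0,0,255]]}}

```text
time_s: 14.45
ee_pos: [562.4, 124.1, 155.9]
tool_rot: [0.988, 0.152, -0.0, -0.0]
contact_force: [-0.1, 0.8, -1.0]
width: 0.2
grip_force: 0.0
```

{"method": "step_arm", "body": {"motion": [[0,0,0.008,0,0,0,255],[0,0,0.008,0,0,0,255],[0,0,0.008,0,0,0,255],[0,0,0.008,0,0,0,255],[0,0,0.006,0,0,0,255],[0,0,0.004,0,0,0,255],[0,0,0.002,0,0,0,255],[0,0,0,0,0,0,255],[0,0,0,0,0,0,255],[0,0,0,0,0,0,255]]}}

```text
time_s: 15.45
ee_pos: [563.2, 124.2, 117.0]
tool_rot: [0.988, 0.152, -0.0, 0.0]
contact_force: [-12.6, -1.6, 27.6]
width: 0.1
grip_force: 13.9
```

{"method": "step_arm", "body": {"motion": [[0,0,-0.006,0,0,0,255],[0,0,-0.008,0,0,0,255],[0,0,-0.008,0,0,0,255],[0,0,-0.008,0,0,0,255],[0,0,-0.008,0,0,0,255],[0,0,-0.006,0,0,0,255],[0,0,-0.01,0,0,0,255],[0,0,-0.01,0,0,0,255],[0,0,0,0,0,0,255],[0,0,0,0,0,0,255]]}}

```text
time_s: 16.45
ee_pos: [562.8, 124.1, 176.8]
tool_rot: [0.988, 0.152, 0.0, 0.0]
contact_force: [-0.0, -0.4, 0.4]
width: 0.3
grip_force: 0.0
```

```bash
python3 pin.py p3
```

```text
pin tops [118.8 119.3 119.5 119.8 119.8 120.8 122.6 123.8]
cap z [141.  144.4] [562.5 124.  176.2]
```

View pics/p3.png

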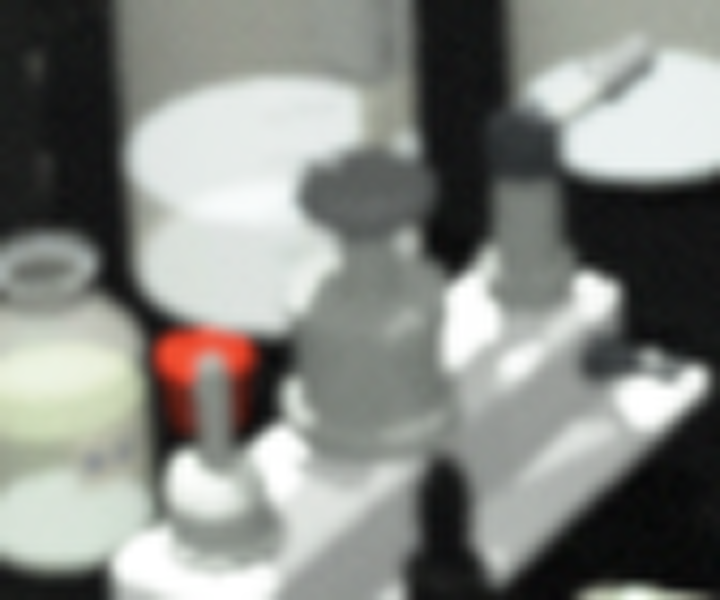

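The pin, with its tip at (212,360), is fully out: its top measures about 119 mm. The cap is back at 142 mm, the lever is still closed, and the gripper is clear of everything.

```bash
python3 -c "
from rig import sign_off
print(sign_off())"
```

```text
the job is handed in; nothing more can be done
None
```

I closed the vent and pumped the plunger three times; the pin is now fully out (top at about 119 mm), the plunger is released, and I've handed the job in, though it returned no verdict.

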